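# Put the dial-gauge stand away in its keeper rack

## Robot

A 6-joint arm with a two-finger parallel gripper is mounted at the origin on the work surface. World frame = base frame: x ahead of the robot, y to its left, z up, the work surface at z = 0. Lengths are in m, angles in rad, forces in N, time in s.
With the tool pointing down it reaches from about 0.275 to 0.975 m from the base axis. Payload 8.4 kg.
Tool frame: the origin (TCP) lies midway between the tips of the shut fingers; the grasp point (between the pads) lies 19 mm behind it; y points along the fingers, x is the direction in which the jaws open and shut, and the axes are right-handed (so a half turn about y gives the same grasp; the last joint's range is limited). The gripper opens to 92 mm and grips with 3 to 60 N. Pads are 20 mm wide; open, the fingers measure 128 mm over their backs; the gripper's body (75 mm by 189 mm) begins 69 mm behind the grasp point.
Start: joints at [-1.185, 0.353, 1.633, -0, 1.155, -0.002], TCP at [0.236, -0.579, 0.215] pointing down, gripper open.
Joint ranges: [-2.63, 2.63], [-0.92, 2.1], [0.06, 2.66], [-1.3, 4.44], [0, 2.69], [-3.02, 3.02]. Speed limits (rad/s): [2.22, 2.22, 2.79, 3.14, 3.14, 3.14].

## Interface

Orientations are given as a unit quaternion [x, y, z, w].
In Python, from plant import * gives the robot as it stands.
- The arm moves only by the tool arm_command, never from a script. Its argument "moves" is a list of rows, each an object of numbers: "tx", "ty", "tz": the shift along the tool's x, y, z in cm; "ax", "ay", "az": the turn, a rotation vector about the tool's x, y, z in degrees; "gripper": the opening, from -1 (shut) to 1 (fully open), so that 0 is half open. A call has exactly 5 rows; each row shifts and turns the commanded pose from where the row before left it, along the tool's axes as they then stand; what a row does not reach is not made up. A row lasts 1/8 s, in which the tool goes at most 62.5 mm and 10.7 degrees, less where a joint would pass 70% of its speed; a pose out of reach is approached as far as the arm can. A call with a gripper value outside its range is refused whole. The fingers move at their own pace and stop on an object; the grip force is fixed at half the most. Time passes only in rows, so rows that do not move let the fingers close, or fill a call up. It gives the time, the measured TCP pose, the force and the opening at its end, in the units of the state.
- observe(): the state, without advancing time (a new reading comes with each control period).
- snapshot(name): name is "scene" or "top"; returns a dict with "image" (480x640x3 uint8, red, green, blue), "depth" (480x640 float32, m along the optical axis (not along the pixel's ray), 0 where there is no reading), "intrinsics" (3x3 intrinsics, pixels), "R" (3x3) and "t" (3): a world point X has camera coordinates R X + t. Camera axes: x right, y down, z forward; pixel columns grow to the right and rows downward; lengths in m; the calibration is good to about 2 mm. A picture is of the moment at which its call begins.
- job_done(): hands the job in, once; it reports no verdict.
The state is a dict: "time": time; "joint_positions": joint angles; "qd": joint speeds; "joint_torque": joint torques, N m; "eef_pos": TCP position; "eef_rot": TCP orientation; "ft_force": force on the tool from outside, world axes, zero at the start; "ft_torque": the same for the moment, N m; "gripper_width": finger opening in m.
Only numpy, scipy, OpenCV 4.12 (cv2) and the standard library are available. Lean on these libraries where they do the work, as an engineer would, in place of code of your own. Each camera call takes 0.05 s, during which the arm holds its last target.

## Task

Put the tall dial-gauge stand away: stand it upright with its whole foot on the round pad of the keeper rack and let go of it, never letting it tip over, then swing the rack's keeper bar fully shut across its front. Leave the oil bottle, the V-block and the round can where they stand.

Things in the scene. Friction and masses are not known exactly. Their poses are not given: they have to be found in the camera images.
- stand_mid (a point): Loose dial-gauge stand, 0.5-0.75 kg, 270 mm tall, top-heavy (mass centre about 170 mm up, tips at about 9 degrees). Point on its column's axis, half-way up, 135 mm above its underside; z up the column. Round foot 60 mm wide, 12 high; column 12 mm. Round 52 mm dial on the +x side, 159-211 mm up, reaching 27 mm out, stem below it down to 143 mm up; black clamp knob to 28 mm out on -x, 185 mm up.
- stand_head (a point): Centre of the stand's plain square head block, the place to grip it from above: 30 x 30 mm, flats square to this point's x and y, from 225 to 270 mm above the stand's underside (this point is 112 mm above stand_mid).
- pad (a point): Centre of the top of the keeper rack's round black pad (104 mm across, top 18 mm above the bench); z up, +x towards the rack's back. The rack is fixed: a 160 x 190 mm grey plate, open on its -x side (facing the robot) between two 14 mm posts at x -45, y +70 and -70 mm from here, 115 mm above the bench (small stop at the -y post up to 135): the stand can be carried in low between them.
- guard_back (a point): Middle of the back of the rack's U-shaped guard rail (10 mm round bar), 105 mm above the bench, 68 mm behind (+x) the pad's centre; the rail runs round both sides 70 mm (y) from the pad's centre to the two front posts.
- keeper (a joint): Keeper bar's angle about its upright hinge, rad: 0 = fully shut on its end stop (across the rack's open side, pointing along the rack's -y); grows as it swings out, 1.57 = pointing along the rack's -x; limit 2.3. Starts open at 1.5 to 2.1. Light friction (under 1 N at the knob moves it); stays where it is left.
- bar_hinge (a point): Hinge axis of the keeper bar at the bar's mid height, 125 mm above the bench; at the rack's +y post (x = -45 mm, y = +70 mm from the pad's centre). The bar is 10 mm wide and 12 mm high.
- bar_knob (a point): Middle of the gripping length of the upright round handle at the bar's free end, 165 mm above the bench and 180 mm from the hinge axis. The handle is 16 mm across and stands from 131 to 190 mm above the bench; pinch it from above or push it.
- oil_bottle: Bystander: loose grey bottle, 52 mm across, 150 mm tall; origin at the centre of its underside.
- vblock: Bystander: loose steel V-block, 60 (x) x 45 (y) x 38 mm high; origin at the centre of its underside. It may lie between the stand and the rack.
- can: Bystander: loose plain metal can, 60 mm across, 120 mm tall; origin at the centre of its underside.

How it is judged:
By the outcome, as a careful person would: the job done as asked, in the order asked, and still so for the second after the job is handed in, with the robot touching nothing.
It also fails if it takes over 64 s, if anything falls off the work surface, if the arm or the gripper's body presses on something with over 40 N, if the wrist force passes 120 N, or if a joint passes its speed limit or range.

## Working session

There is one attempt and no reset: what is moved stays moved. The work goes in short steps, Python scripts to look and compute and a tool call to move; the robot and the scene stay as the last step left them, time stands still between calls to the robot, and variables do not carry over. Pictures are saved under pics/ and viewed, and the job is handed in when it is done.

Besides the shell and the picture viewer there is one more tool, called after "Emit:" as a command line: name --argument value ..., lists and objects as JSON in quotes. arm_command: Moves the arm, as the interface text tells. Its arguments: {"type":"object","properties":{"moves":{"type":"array"}},"required":["moves"]}

```bash
ls; mkdir -p pics
python3 - <<'E'
from plant import *
import cv2,numpy as np
s=observe();print({k:np.round(v,3) for k,v in s.items()})
for n in("scene","top"):
    d=snapshot(n);cv2.imwrite(f"pics/{n}0.png",d["image"][:,:,::-1]);np.savez(f"{n}0.npz",**d)
    print(n,d["intrinsics"],d["R"],d["t"])
E
```

```text
pics
{'time': np.float64(0.0), 'joint_positions': array([-1.185,  0.354,  1.634,  0.   ,  1.155, -0.002]), 'qd': array([-0.001, -0.001,  0.001, -0.   , -0.001, -0.001]), 'joint_torque': array([ 1.0000e-03, -5.9385e+01, -3.3422e+01,  7.0000e-02,  2.3000e-02,
       -0.0000e+00]), 'eef_pos': array([ 0.236, -0.578,  0.214]), 'eef_rot': array([-0.587,  0.395, -0.394,  0.587]), 'ft_force': array([0.49 , 0.479, 0.087]), 'ft_torque': array([-0.014,  0.04 , -0.03 ]), 'gripper_width': np.float64(0.092)}
scene [[604.03110281   0.         324.28146904]
 [  0.         604.03110281 233.2847603 ]
 [  0.           0.           1.        ]] [[ 0.88987823  0.45608258  0.01026752]
 [ 0.24333891 -0.45550881 -0.85632815]
 [-0.38587941  0.76452626 -0.51633001]] [-0.51863265 -0.01418295  1.36656995]
top [[459.31691228   0.         312.39843437]
 [  0.         459.31691228 234.83141116]
 [  0.           0.           1.        ]] [[-2.46690166e-02 -9.99695397e-01 -7.43966266e-04]
 [-9.94785997e-01  2.46215207e-02 -9.89676760e-02]
 [ 9.89558477e-02 -1.70134802e-03 -9.95090371e-01]] [-0.00668863  0.61491836  0.91032997]
```

View pics/scene0.png

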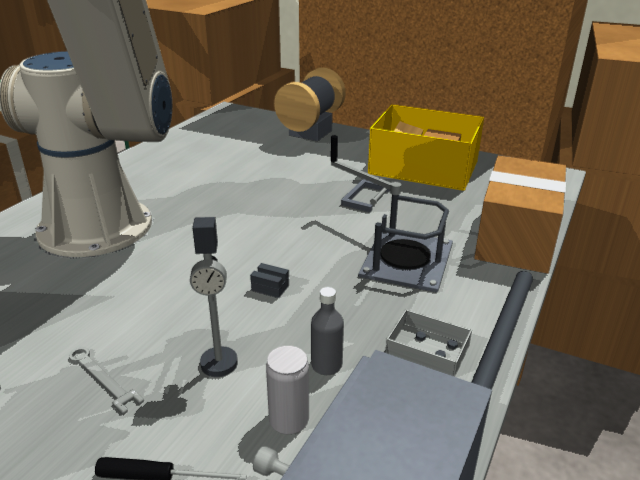

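View pics/top0.png

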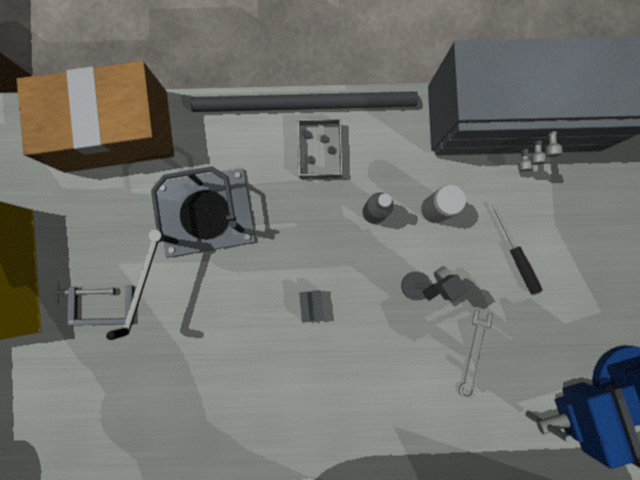

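Run:
```python
import cv2,numpy as np
a=cv2.imread("pics/scene0.png");b=cv2.imread("pics/top0.png")
c1=cv2.resize(a[200:400,150:300],None,fx=3,fy=3,interpolation=2)
c2=cv2.resize(b[240:330,380:510],None,fx=5,fy=5,interpolation=2)
c3=cv2.resize(b[150:270,130:270],None,fx=5,fy=5,interpolation=2)
c4=cv2.resize(a[120:300,320:470],None,fx=3.3,fy=3.3,interpolation=2)
for i,c in enumerate((c1,c2,c3,c4)):cv2.imwrite(f"pics/c{i+1}.png",c)
```

```text
(no output)
```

View pics/c1.png

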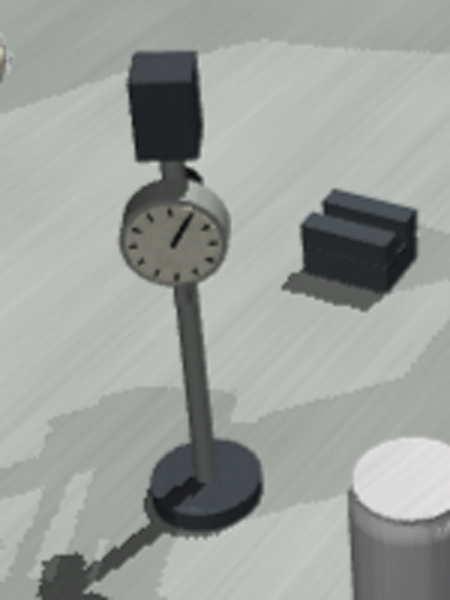

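View pics/c2.png

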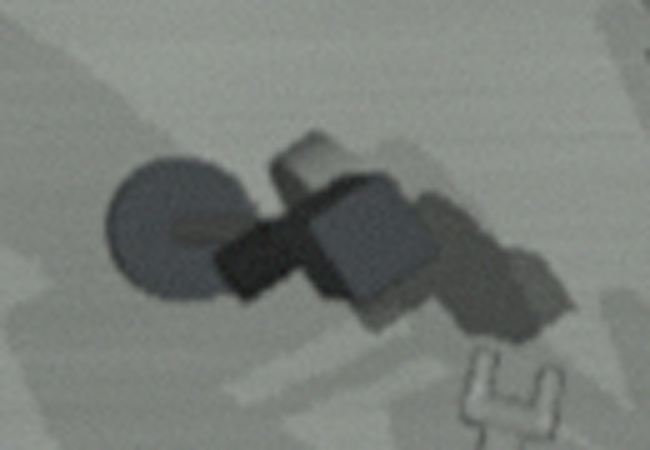

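View pics/c3.png

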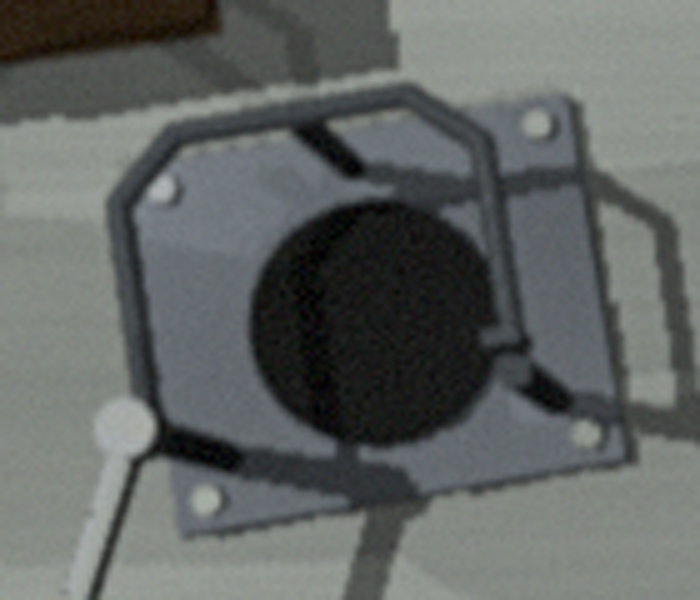

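View pics/c4.png

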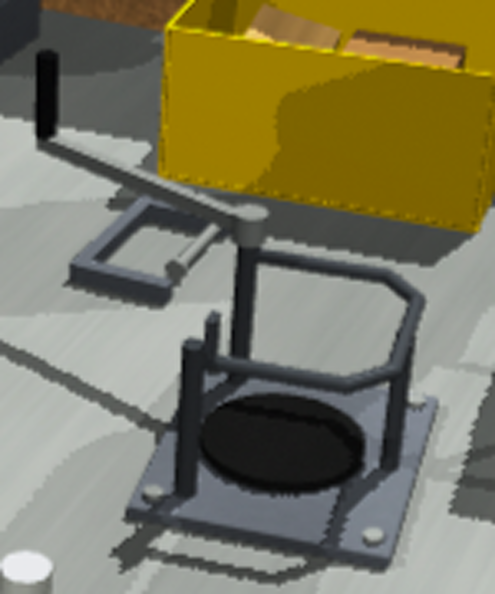

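```bash
cat > h.py <<'E'
import cv2,numpy as np
def ray(d,uv,z):
    K,R,t=d["intrinsics"],d["R"],d["t"]
    c=-R.T@t; v=R.T@np.linalg.inv(K)@np.array([uv[0],uv[1],1.]); return c+v*(z-c[2])/v[2]
def proj(d,X):
    p=d["intrinsics"]@(d["R"]@np.asarray(X,float)+d["t"]); return p[:2]/p[2]
def comp(m,seed):
    n,l,s,c=cv2.connectedComponentsWithStats(m.astype(np.uint8)); k=l[seed[1],seed[0]]; return l==k,s[k],c[k]
E
python3 - <<'E'
from h import *
T=dict(np.load("top0.npz"));S=dict(np.load("scene0.npz"))
p=lambda n,uv,z,d=T:print(n,np.round(ray(d,uv,z),4))
c2=lambda x,y:(380+x/5-.4,240+y/5-.4)
c3=lambda x,y:(130+x/5-.4,150+y/5-.4)
for q in[(375,178),(436,240),(365,300),(312,235)]:p("head",c2(*q),.27)
p("headc",c2(373,239),.27)
p("foot",c2(181,228),.012)
# pad ellipse
g=T["image"].mean(2)
m=(g<35);m[:,:180]=0
mm,st,ce=comp(m,(205,214));cs,_=cv2.findContours(mm.astype(np.uint8),0,1);e=cv2.fitEllipse(cv2.convexHull(max(cs,key=len)));print(e,st);p("pad",e[0],.018)
S2=S["image"].mean(2)
mm,st,ce=comp(S2<35,(405,253));cs,_=cv2.findContours(mm.astype(np.uint8),0,1);e=cv2.fitEllipse(cv2.convexHull(max(cs,key=len)));print(e,st);p("padS",e[0],.018,S)
for q in[(575,97),(633,462),(185,535)]:p("plate",c3(*q),.01)
for q in[(118,195),(172,133),(408,92),(486,140)]:p("rail",c3(*q),.110)
p("hinge",c3(127,428),.135)
# scene: hinge, knob, head
c4=lambda x,y:(320+x/3.3-.4,120+y/3.3-.4)
c1=lambda x,y:(150+x/3-.4,200+y/3-.4)
p("knobtopS",c4(46,55),.19,S);p("knobbotS",c4(46,137),.131,S)
p("hingeS",c4(252,216),.135,S)
for q in[(137,55),(196,54),(203,68),(131,68)]:p("headS",c1(*q),.27,S)
p("footS",c1(206,478),.012,S)
p("vS1",(250+17,282),.0,S)
for n,uv in(("vb",(316,306)),("bottle",(385,200)),("can",(450,202))):p(n,uv,{"vb":.038,"bottle":.15,"can":.12}[n])
np.set_printoptions(precision=3,suppress=True)
for n,uv in(("bottle",(327,291)),("can",(288,358))):p(n+"S",uv,{"bottle":.15,"can":.12}[n],S)
E
```

```text
head [ 0.5242 -0.2347  0.27  ]
head [ 0.5051 -0.2521  0.27  ]
head [ 0.4877 -0.2297  0.27  ]
head [ 0.5075 -0.2148  0.27  ]
headc [ 0.5059 -0.2331  0.27  ]
foot [ 0.5066 -0.2329  0.012 ]
((204.8975830078125, 214.26138305664062), (48.030540466308594, 49.394004821777344), 81.63150024414062) [ 181  190   50   49 1832]
pad [0.6644 0.2011 0.018 ]
((395.93218994140625, 249.9163055419922), (50.80940628051758, 63.71580123901367), 105.51429748535156) [ 373  226   57   44 1421]
padS [0.6465 0.204  0.018 ]
plate [0.7606 0.1186 0.01  ]
plate [0.6045 0.0959 0.01  ]
plate [0.5785 0.2829 0.01  ]
rail [0.7021 0.2775 0.11  ]
rail [0.7255 0.2572 0.11  ]
rail [0.7391 0.1675 0.11  ]
rail [0.7198 0.138  0.11  ]
hinge [0.6106 0.2647 0.135 ]
knobtopS [0.4396 0.3203 0.19  ]
knobbotS [0.4417 0.3184 0.131 ]
hingeS [0.6141 0.2643 0.135 ]
headS [ 0.4898 -0.2289  0.27  ]
headS [ 0.5139 -0.2149  0.27  ]
headS [ 0.5247 -0.2242  0.27  ]
headS [ 0.495  -0.2402  0.27  ]
footS [ 0.5075 -0.233   0.012 ]
vS1 [0.4553 0.0011 0.    ]
vb [ 0.4706 -0.0255  0.038 ]
bottle [ 0.6624 -0.1539  0.15  ]
can [ 0.6608 -0.2798  0.12  ]
bottleS [ 0.663 -0.151  0.15 ]
canS [ 0.668 -0.278  0.12 ]
```

Run:
```python
from h import *
from scipy.spatial.transform import Rotation as Ro
T=dict(np.load("top0.npz"))
D=T["depth"];v,u=np.mgrid[:480,:640];K=T["intrinsics"]
P=np.stack([(u-K[0,2])/K[0,0]*D,(v-K[1,2])/K[1,1]*D,D],-1);W=(P-T["t"])@T["R"]
m=(W[...,2]>.255)&(W[...,2]<.29)&(abs(W[...,0]-.506)<.04)&(abs(W[...,1]+.233)<.04)
print(m.sum(),np.median(W[m],0))
pts=W[m][:,:2].astype(np.float32)*1000
print(cv2.minAreaRect(pts))
m=(W[...,2]>.14)&(W[...,2]<.222)&(abs(W[...,0]-.506)<.05)&(abs(W[...,1]+.233)<.05)
Q=W[m]-[.506,-.233,0];a=np.degrees(np.arctan2(Q[:,1],Q[:,0]));r=np.hypot(Q[:,0],Q[:,1]);k=r>.016
print(np.histogram(a[k],36,(-180,180))[0]); 
for n,sel in(("hi",k),):print(np.round(np.c_[Q[sel]*1000,a[sel]][::12]))
print(Ro.from_quat([-0.587,  0.395, -0.394,  0.587]).as_matrix().round(3))
```

```text
456 [ 0.50674584 -0.23181303  0.2696676 ]
((506.747314453125, -233.4735107421875), (30.339075088500977, 30.220420837402344), 30.931251525878906)
[ 0  0  0  0  0  0  0  0  0  0  0  0  0  0  5 15 37 30 44 15  0  0  0  0
  0  0  2 14 24 23 19 18  9  0  0  0]
[[ 35.  -7. 187. -11.]
 [ 31.  -2. 190.  -4.]
 [ 29.  -2. 196.  -4.]
 [ 28.  -0. 197.  -0.]
 [ 26.   5. 192.  11.]
 [ 26. -10. 209. -22.]
 [ 24.  -3. 204.  -7.]
 [ 23.   5. 197.  12.]
 [ 22. -11. 210. -27.]
 [ 21.  -1. 206.  -2.]
 [ 19.   3. 201.   9.]
 [ 18.   1. 196.   5.]
 [ 16.   0. 203.   2.]
 [ -2.  17. 194.  96.]
 [ -5.  23. 190. 102.]
 [ -7.  21. 195. 108.]
 [ -8.  16. 195. 118.]
 [-10.  12. 194. 129.]
 [-14.  23. 182. 121.]
 [-15.  22. 184. 125.]
 [-17.  21. 194. 128.]
 [-20.  19. 191. 137.]]
[[ 0.378 -0.001  0.926]
 [-0.926  0.001  0.378]
 [-0.001 -1.    -0.001]]
```

Run:
```python
from h import *
T=dict(np.load("top0.npz"))
D=T["depth"];v,u=np.mgrid[:480,:640];K=T["intrinsics"]
P=np.stack([(u-K[0,2])/K[0,0]*D,(v-K[1,2])/K[1,1]*D,D],-1);W=(P-T["t"])@T["R"]
m=(W[...,2]>.262)&(W[...,2]<.29)&(abs(W[...,0]-.506)<.04)&(abs(W[...,1]+.233)<.04)
for i in range(*np.where(m.any(1))[0][[0,-1]]+[0,1]):print(''.join('#' if x else '.' for x in m[i,435:475]))
cs,_=cv2.findContours(m.astype(np.uint8),0,1);c=max(cs,key=len)
w=np.array([ray(T,q,.27)[:2] for q in c[:,0]])*1000;print(cv2.minAreaRect(w.astype(np.float32)))
w=np.array([ray(T,q,.27)[:2] for q in np.argwhere(m)[:,::-1]])*1000;w-=w.mean(0)
# side directions by 4-fold moment
z=w[:,0]+1j*w[:,1];M=(z**4).mean();print("yaw4",np.degrees(np.angle(-M))/4, w.shape)
```

```text
...................####.................
..................######................
................########................
...............###.######...............
.............#############..............
............##############..............
..........#################.............
.........###################............
.......#####################............
......#######################...........
.....#########################..........
......########################..........
......#########################.........
.......#########################........
........########################........
........#########################.......
.........########################.......
..........##.###################........
..........########.###########..........
...........##################...........
............###############.............
............##############..............
.............###########................
..............#########.................
...............######...................
...............####.....................
.................#......................
((506.9663391113281, -232.36395263671875), (30.804901123046875, 30.973087310791016), 31.525346755981445)
yaw4 31.29896097730987 (424, 2)
```

Emit:
arm_command --moves '[{"ty": -5.5,"ay": -9.1,"gripper": 1},{"ty": -6,"gripper": 1},{"tx": -1.8,"tz": 4.8,"gripper": 1},{"tx": -1.9,"tz": 5,"gripper": 1},{"tx": -1.9,"tz": 5,"gripper": 1}]'

```text
schema error: expected keys tx, ty, tz, ax, ay, az, gripper
```

Emit:
arm_command --moves '[{"tx": 0,"ty": -5.5,"tz": 0,"ax": 0,"ay": -9.1,"az": 0,"gripper": 1},{"tx": 0,"ty": -6,"tz": 0,"ax": 0,"ay": 0,"az": 0,"gripper": 1},{"tx": -1.8,"ty": 0,"tz": 4.8,"ax": 0,"ay": 0,"az": 0,"gripper": 1},{"tx": -1.9,"ty": 0,"tz": 5,"ax": 0,"ay": 0,"az": 0,"gripper": 1},{"tx": -1.9,"ty": 0,"tz": 5,"ax": 0,"ay": 0,"az": 0,"gripper": 1}]'

```text
time: 0.72
eef_pos: [0.3342, -0.4524, 0.3294]
eef_rot: [-0.616, 0.347, -0.347, 0.616]
ft_force: [0.9, -0.4, 0.2]
gripper_width: 0.0921
```

```bash
cat > st.py <<'E'
import sys,numpy as np
from plant import *
from scipy.spatial.transform import Rotation as Ro
s=observe();R=Ro.from_quat(s["eef_rot"]).as_matrix();p=s["eef_pos"]
print("t",round(float(s["time"]),2),"p",p.round(4),"jaw",np.degrees(np.arctan2(R[1,0],R[0,0])).round(2),"tilt",R[:2,1].round(4),"w",round(float(s["gripper_width"]),4),"F",np.round(s["ft_force"],1),"q",np.round(s["joint_positions"],2))
if len(sys.argv)>1:
    g=np.array([float(a) for a in sys.argv[1:4]]);print("shift cm",((g-p)@R*100).round(2))
    if len(sys.argv)>4:print("ay",-((float(sys.argv[4])-np.degrees(np.arctan2(R[1,0],R[0,0]))+180)%360-180))
E
python3 st.py .5066 -.233 .33 -58.7
```

```text
t 0.72 p [ 0.3342 -0.4524  0.3294] jaw -58.72 tilt [-0.      0.0003] w 0.0921 F [ 0.9 -0.4  0.2] q [-0.94  0.16  1.63  0.    1.35  0.09]
shift cm [-9.8  -0.06 26.12]
ay -0.018394696064206073
```

Emit:
arm_command --moves '[{"tx": -1.9,"ty": 0,"tz": 5.2,"ax": 0,"ay": 0,"az": 0,"gripper": 1},{"tx": -2.0,"ty": 0,"tz": 5.3,"ax": 0,"ay": 0,"az": 0,"gripper": 1},{"tx": -2.0,"ty": 0,"tz": 5.3,"ax": 0,"ay": 0,"az": 0,"gripper": 1},{"tx": -2.0,"ty": 0,"tz": 5.3,"ax": 0,"ay": 0,"az": 0,"gripper": 1},{"tx": -1.9,"ty": 0,"tz": 5,"ax": 0,"ay": 0,"az": 0,"gripper": 1}]'

```text
time: 1.35
eef_pos: [0.5065, -0.2327, 0.3294]
eef_rot: [0.616, -0.347, 0.346, -0.616]
ft_force: [0.4, -0.1, 0.0]
gripper_width: 0.092
```

```bash
python3 st.py .5066 -.233 .2285 -58.7
```

```text
t 1.35 p [ 0.5065 -0.2327  0.3294] jaw -58.67 tilt [-0.0003  0.0001] w 0.092 F [ 0.4 -0.1  0. ] q [-0.43  0.16  1.64 -0.    1.35  0.59]
shift cm [ 4.000e-02  1.009e+01 -1.000e-02]
ay 0.030064805062011146
```

Emit:
arm_command --moves '[{"tx": 0,"ty": 3.5,"tz": 0,"ax": 0,"ay": 0,"az": 0,"gripper": 1},{"tx": 0,"ty": 3.5,"tz": 0,"ax": 0,"ay": 0,"az": 0,"gripper": 1},{"tx": 0,"ty": 2.0,"tz": 0,"ax": 0,"ay": 0,"az": 0,"gripper": 1},{"tx": 0,"ty": 1.1,"tz": 0,"ax": 0,"ay": 0,"az": 0,"gripper": 1},{"tx": 0,"ty": 0,"tz": 0,"ax": 0,"ay": 0,"az": 0,"gripper": 0}]'

```text
time: 1.98
eef_pos: [0.5054, -0.2343, 0.2281]
eef_rot: [0.616, -0.347, 0.346, -0.616]
ft_force: [-0.1, -0.7, 0.3]
gripper_width: 0.0839
```

```bash
python3 st.py .5066 -.233 .2285 -58.7
python3 - <<'E'
from h import *
from plant import *
for n,(y0,y1,x0,x1) in(("scene",(130,400,120,320)),("top",(200,360,380,560))):
    d=snapshot(n);cv2.imwrite(f"pics/g_{n}.png",cv2.resize(d["image"][y0:y1,x0:x1,::-1],None,fx=2.2 if n=="scene" else 3,fy=2.2 if n=="scene" else 3))
E
```

```text
t 1.98 p [ 0.5054 -0.2343  0.2281] jaw -58.69 tilt [-0.001   0.0005] w 0.0839 F [-0.1 -0.7  0.3] q [-0.44  0.24  1.76  0.    1.14  0.59]
shift cm [-0.05 -0.04  0.17]
ay 0.013997636986005091
```

View pics/g_scene.png

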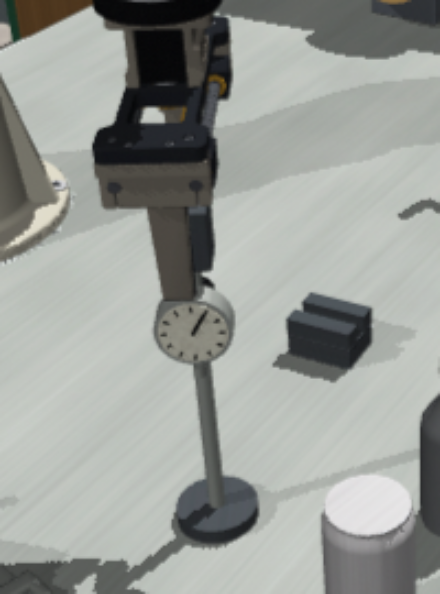

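The picture shows the finger at (175,255) in front of the head and above the dial (195,325); the stand is upright and untouched. I'll close the gripper now.

Emit:
arm_command --moves '[{"tx": 0,"ty": 0,"tz": 0,"ax": 0,"ay": 0,"az": 0,"gripper": -0.2},{"tx": 0,"ty": 0,"tz": 0,"ax": 0,"ay": 0,"az": 0,"gripper": -0.4},{"tx": 0,"ty": 0,"tz": 0,"ax": 0,"ay": 0,"az": 0,"gripper": -1},{"tx": 0,"ty": 0,"tz": 0,"ax": 0,"ay": 0,"az": 0,"gripper": -1},{"tx": 0,"ty": 0,"tz": 0,"ax": 0,"ay": 0,"az": 0,"gripper": -1}]'

```text
time: 2.7
eef_pos: [0.5056, -0.2343, 0.2286]
eef_rot: [-0.616, 0.347, -0.346, 0.616]
ft_force: [-0.3, 1.0, 1.7]
gripper_width: 0.0298
```

```bash
python3 st.py .5066 -.233 .2285 -58.7
```

```text
t 2.7 p [ 0.5056 -0.2343  0.2286] jaw -58.68 tilt [-0.0002  0.0003] w 0.0298 F [-0.3  1.   1.7] q [-0.44  0.23  1.76  0.    1.14  0.59]
shift cm [-0.06  0.01  0.15]
ay 0.01630869727810591
```

Gripped at 29.8 mm. I'll hold briefly for the grip to settle, then lift slowly.

Emit:
arm_command --moves '[{"tx": 0,"ty": 0,"tz": 0,"ax": 0,"ay": 0,"az": 0,"gripper": -1},{"tx": 0,"ty": 0,"tz": 0,"ax": 0,"ay": 0,"az": 0,"gripper": -1},{"tx": 0,"ty": -0.4,"tz": 0,"ax": 0,"ay": 0,"az": 0,"gripper": -1},{"tx": 0,"ty": -0.8,"tz": 0,"ax": 0,"ay": 0,"az": 0,"gripper": -1},{"tx": 0,"ty": -1,"tz": 0,"ax": 0,"ay": 0,"az": 0,"gripper": -1}]'

```text
time: 3.32
eef_pos: [0.5055, -0.2344, 0.2509]
eef_rot: [0.616, -0.347, 0.346, -0.616]
ft_force: [0.5, -0.2, -5.8]
gripper_width: 0.0299
```

```bash
python3 st.py .466 .172 .2985
python3 - <<'E'
from h import *
from plant import *
d=snapshot("scene");cv2.imwrite(f"pics/l1.png",cv2.resize(d["image"][130:400,120:320,::-1],None,fx=2.2,fy=2.2))
E
```

```text
t 3.33 p [ 0.5055 -0.2344  0.2509] jaw -58.68 tilt [-0.0006  0.0002] w 0.0299 F [ 0.5 -0.2 -5.8] q [-0.44  0.21  1.74 -0.    1.19  0.59]
shift cm [-36.78  -4.75  17.75]
```

View pics/l1.png

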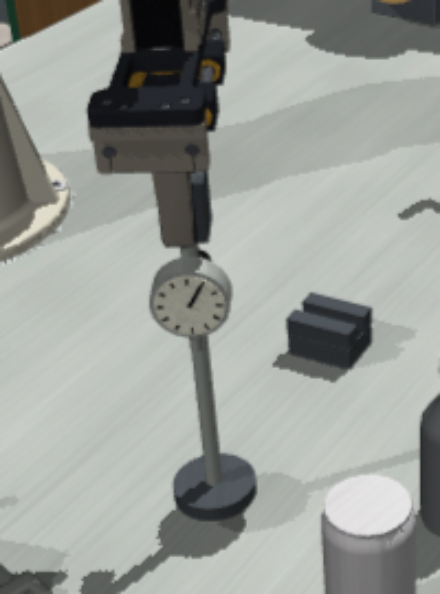

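Emit:
arm_command --moves '[{"tx": 0,"ty": -2,"tz": 0,"ax": 0,"ay": 0,"az": 0,"gripper": -1},{"tx": 0,"ty": -3,"tz": 0,"ax": 0,"ay": 0,"az": 0,"gripper": -1},{"tx": -0.9,"ty": -2,"tz": 0.4,"ax": 0,"ay": 0,"az": 0,"gripper": -1},{"tx": -1.8,"ty": 0,"tz": 0.9,"ax": 0,"ay": 0,"az": 0,"gripper": -1},{"tx": -2.7,"ty": 0,"tz": 1.3,"ax": 0,"ay": 0,"az": 0,"gripper": -1}]'

```text
time: 4.0
eef_pos: [0.4993, -0.1737, 0.3198]
eef_rot: [-0.616, 0.347, -0.346, 0.616]
ft_force: [0.7, 0.3, -5.3]
gripper_width: 0.0297
```

Emit:
arm_command --moves '[{"tx": -2.7,"ty": 0,"tz": 1.3,"ax": 0,"ay": 0,"az": 0,"gripper": -1},{"tx": -2.7,"ty": 0,"tz": 1.3,"ax": 0,"ay": 0,"az": 0,"gripper": -1},{"tx": -2.7,"ty": 0,"tz": 1.3,"ax": 0,"ay": 0,"az": 0,"gripper": -1},{"tx": -2.7,"ty": 0,"tz": 1.3,"ax": 0,"ay": 0,"az": 0,"gripper": -1},{"tx": -2.7,"ty": 0,"tz": 1.3,"ax": 0,"ay": 0,"az": 0,"gripper": -1}]'

```text
time: 4.62
eef_pos: [0.484, -0.0239, 0.3194]
eef_rot: [0.617, -0.347, 0.346, -0.616]
ft_force: [0.7, 0.1, -5.7]
gripper_width: 0.0301
```

Emit:
arm_command --moves '[{"tx": -2.7,"ty": 0,"tz": 1.3,"ax": 0,"ay": 0,"az": 0,"gripper": -1},{"tx": -2.7,"ty": 0,"tz": 1.3,"ax": 0,"ay": 0,"az": 0,"gripper": -1},{"tx": -2.7,"ty": 0,"tz": 1.3,"ax": 0,"ay": 0,"az": 0,"gripper": -1},{"tx": -2.7,"ty": 0,"tz": 1.3,"ax": 0,"ay": 0,"az": 0,"gripper": -1},{"tx": -2,"ty": 0,"tz": 1,"ax": 0,"ay": 0,"az": 0,"gripper": -1}]'

```text
time: 5.25
eef_pos: [0.4702, 0.1176, 0.3194]
eef_rot: [0.617, -0.347, 0.346, -0.616]
ft_force: [0.4, -0.7, -4.9]
gripper_width: 0.0297
```

```bash
python3 st.py .664 .201 .2985
python3 - <<'E'
from h import *
from plant import *
for n in("scene","top"):
    d=snapshot(n);cv2.imwrite(f"pics/m_{n}.png",d["image"][:,:,::-1])
E
```

```text
t 5.25 p [0.4702 0.1176 0.3194] jaw -58.62 tilt [-0.0016  0.    ] w 0.0297 F [ 0.4 -0.7 -4.9] q [0.24 0.04 1.79 0.   1.31 1.26]
shift cm [ 2.98  2.06 20.89]
```

View pics/m_scene.png

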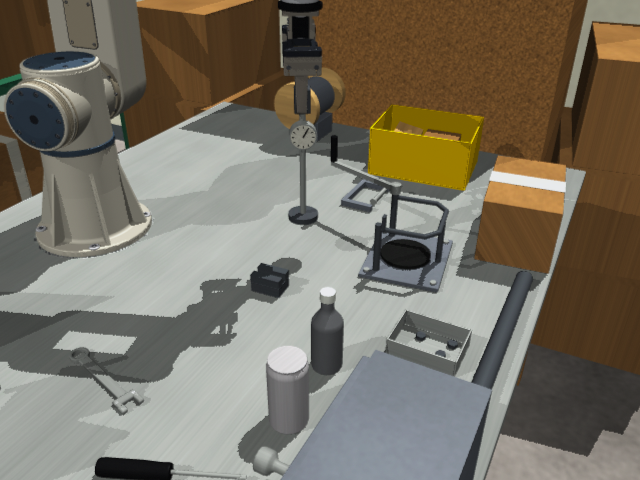

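View pics/m_top.png

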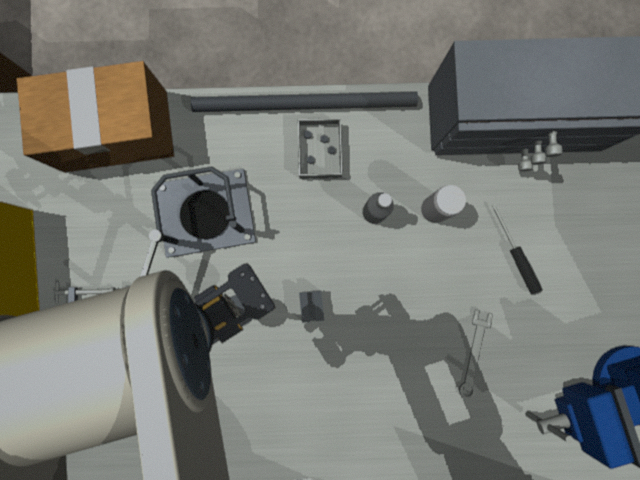

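Emit:
arm_command --moves '[{"tx": 0.15,"ty": 0,"tz": 1.1,"ax": 0,"ay": 0,"az": 0,"gripper": -1},{"tx": 0.3,"ty": 0,"tz": 2.2,"ax": 0,"ay": 0,"az": 0,"gripper": -1},{"tx": 0.4,"ty": 0,"tz": 3,"ax": 0,"ay": 0,"az": 0,"gripper": -1},{"tx": 0.45,"ty": 0,"tz": 3,"ax": 0,"ay": 0,"az": 0,"gripper": -1},{"tx": 0.45,"ty": 0,"tz": 3,"ax": 0,"ay": 0,"az": 0,"gripper": -1}]'

```text
time: 5.98
eef_pos: [0.5872, 0.1646, 0.3199]
eef_rot: [0.616, -0.347, 0.347, -0.616]
ft_force: [-0.1, 0.6, -4.4]
gripper_width: 0.0297
```

Emit:
arm_command --moves '[{"tx": 0.45,"ty": 0,"tz": 3,"ax": 0,"ay": 0,"az": 0,"gripper": -1},{"tx": 0.4,"ty": 0,"tz": 2.6,"ax": 0,"ay": 0,"az": 0,"gripper": -1},{"tx": 0.3,"ty": 0,"tz": 1.9,"ax": 0,"ay": 0,"az": 0,"gripper": -1},{"tx": 0.1,"ty": 0,"tz": 0.9,"ax": 0,"ay": 0,"az": 0,"gripper": -1},{"tx": 0,"ty": 0,"tz": 0,"ax": 0,"ay": 0,"az": 0,"gripper": -1}]'

```text
time: 6.6
eef_pos: [0.6642, 0.1975, 0.3198]
eef_rot: [0.617, -0.347, 0.346, -0.616]
ft_force: [-1.0, -0.4, -5.7]
gripper_width: 0.0296
```

```bash
python3 st.py .6627 .2002 .2465
python3 - <<'E'
from h import *
from plant import *
d=snapshot("scene");cv2.imwrite(f"pics/p1.png",cv2.resize(d["image"][40:300,300:480,::-1],None,fx=2.2,fy=2.2))
d=snapshot("top");cv2.imwrite(f"pics/p1t.png",cv2.resize(d["image"][130:330,80:320,::-1],None,fx=2.5,fy=2.5))
E
```

```text
t 6.6 p [0.6642 0.1975 0.3198] jaw -58.71 tilt [-0.0011 -0.0004] w 0.0296 F [-1.  -0.4 -5.7] q [ 0.29  0.39  1.35 -0.    1.4   1.31]
shift cm [-0.31  7.33  0.02]
```

View pics/p1.png

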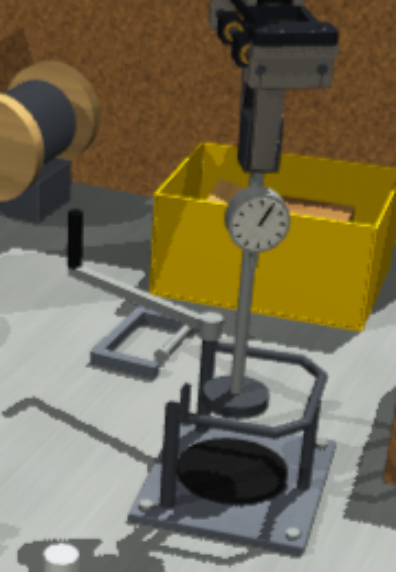

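View pics/p1t.png

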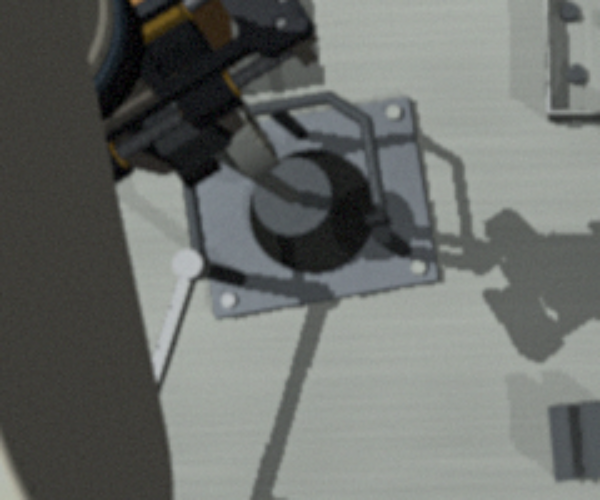

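Run:
```python
from h import *
T=dict(np.load("top0.npz"));print(ray(T,(80+290/2.5-.3,130+196/2.5-.3),.104))
```

```text
[0.66373368 0.19851597 0.104     ]
```

Emit:
arm_command --moves '[{"tx": -0.3,"ty": 1.2,"tz": 0,"ax": 0,"ay": 0,"az": 0,"gripper": -1},{"tx": 0,"ty": 2,"tz": 0,"ax": 0,"ay": 0,"az": 0,"gripper": -1},{"tx": 0,"ty": 1.8,"tz": 0,"ax": 0,"ay": 0,"az": 0,"gripper": -1},{"tx": 0,"ty": 1.2,"tz": 0,"ax": 0,"ay": 0,"az": 0,"gripper": -1},{"tx": 0,"ty": 0.6,"tz": 0,"ax": 0,"ay": 0,"az": 0,"gripper": -1}]'

```text
time: 7.32
eef_pos: [0.6621, 0.2003, 0.2513]
eef_rot: [0.617, -0.347, 0.346, -0.616]
ft_force: [-0.2, -0.4, -5.1]
gripper_width: 0.0294
```

```bash
python3 st.py .6627 .2002 .2465
```

```text
t 7.33 p [0.6621 0.2003 0.2513] jaw -58.68 tilt [-0.0014 -0.0004] w 0.0294 F [-0.2 -0.4 -5.1] q [ 0.29  0.43  1.44 -0.    1.28  1.32]
shift cm [0.04 0.48 0.04]
```

Emit:
arm_command --moves '[{"tx": 0,"ty": 0.3,"tz": 0,"ax": 0,"ay": 0,"az": 0,"gripper": -1},{"tx": 0,"ty": 0.1,"tz": 0,"ax": 0,"ay": 0,"az": 0,"gripper": -1},{"tx": 0,"ty": 0.05,"tz": 0,"ax": 0,"ay": 0,"az": 0,"gripper": -1},{"tx": 0,"ty": 0,"tz": 0,"ax": 0,"ay": 0,"az": 0,"gripper": -1},{"tx": 0,"ty": 0,"tz": 0,"ax": 0,"ay": 0,"az": 0,"gripper": -1}]'

```text
time: 7.95
eef_pos: [0.6626, 0.2004, 0.2483]
eef_rot: [-0.616, 0.346, -0.347, 0.616]
ft_force: [-0.1, 1.2, -5.3]
gripper_width: 0.03
```

```bash
python3 st.py .6627 .2002 .2465
```

```text
t 7.95 p [0.6626 0.2004 0.2483] jaw -58.68 tilt [0.0003 0.0001] w 0.03 F [-0.1  1.2 -5.3] q [ 0.29  0.43  1.44 -0.    1.27  1.32]
shift cm [ 0.03  0.18 -0.  ]
```

Emit:
arm_command --moves '[{"tx": 0,"ty": 0.1,"tz": 0,"ax": 0,"ay": 0,"az": 0,"gripper": -1},{"tx": 0,"ty": 0.05,"tz": 0,"ax": 0,"ay": 0,"az": 0,"gripper": -1},{"tx": 0,"ty": 0,"tz": 0,"ax": 0,"ay": 0,"az": 0,"gripper": -1},{"tx": 0,"ty": 0,"tz": 0,"ax": 0,"ay": 0,"az": 0,"gripper": -1},{"tx": 0,"ty": 0,"tz": 0,"ax": 0,"ay": 0,"az": 0,"gripper": -1}]'

```text
time: 8.57
eef_pos: [0.6625, 0.2005, 0.2466]
eef_rot: [-0.616, 0.346, -0.346, 0.616]
ft_force: [-0.1, -1.1, -3.8]
gripper_width: 0.03
```

```bash
python3 st.py .6627 .2002 .2465
```

```text
t 8.57 p [0.6625 0.2005 0.2466] jaw -58.68 tilt [0.0001 0.0001] w 0.03 F [-0.1 -1.1 -3.8] q [0.29 0.43 1.44 0.   1.27 1.32]
shift cm [0.03 0.01 0.  ]
```

Emit:
arm_command --moves '[{"tx": 0,"ty": 0.06,"tz": 0,"ax": 0,"ay": 0,"az": 0,"gripper": -1},{"tx": 0,"ty": 0,"tz": 0,"ax": 0,"ay": 0,"az": 0,"gripper": -1},{"tx": 0,"ty": 0,"tz": 0,"ax": 0,"ay": 0,"az": 0,"gripper": -1},{"tx": 0,"ty": 0,"tz": 0,"ax": 0,"ay": 0,"az": 0,"gripper": -1},{"tx": 0,"ty": 0,"tz": 0,"ax": 0,"ay": 0,"az": 0,"gripper": -1}]'

```text
time: 9.2
eef_pos: [0.6627, 0.2006, 0.2467]
eef_rot: [-0.616, 0.346, -0.347, 0.617]
ft_force: [-2.1, -0.7, 6.6]
gripper_width: 0.0298
```

```bash
python3 st.py .6627 .2002 .2465;python3 - <<'E'
from h import *
from plant import *
d=snapshot("scene");cv2.imwrite(f"pics/p2.png",cv2.resize(d["image"][40:300,300:480,::-1],None,fx=2.2,fy=2.2))
E
```

```text
t 9.2 p [0.6627 0.2006 0.2467] jaw -58.68 tilt [0.0008 0.0003] w 0.0298 F [-2.1 -0.7  6.6] q [0.29 0.43 1.44 0.   1.27 1.32]
shift cm [ 0.03  0.02 -0.02]
```

View pics/p2.png

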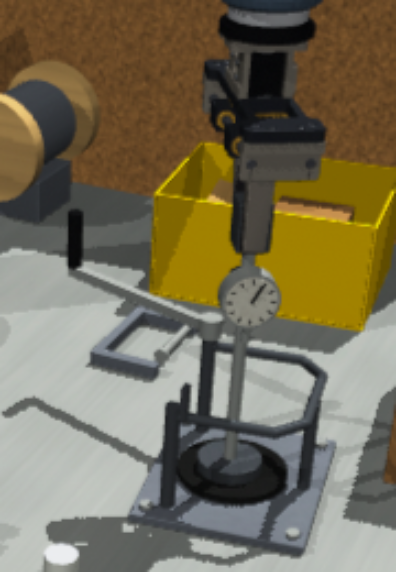

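The foot stands on the pad near its centre (foot 230,462 in the crop), column upright. The wrist reads 12 N of pressing, so I'll ease it off and open gently.

Emit:
arm_command --moves '[{"tx": 0,"ty": -0.04,"tz": 0,"ax": 0,"ay": 0,"az": 0,"gripper": -1},{"tx": 0,"ty": 0,"tz": 0,"ax": 0,"ay": 0,"az": 0,"gripper": -1},{"tx": 0,"ty": 0,"tz": 0,"ax": 0,"ay": 0,"az": 0,"gripper": -0.3},{"tx": 0,"ty": 0,"tz": 0,"ax": 0,"ay": 0,"az": 0,"gripper": -0.2},{"tx": 0,"ty": 0,"tz": 0,"ax": 0,"ay": 0,"az": 0,"gripper": -0.1}]'

```text
time: 9.88
eef_pos: [0.6625, 0.2004, 0.2461]
eef_rot: [0.616, -0.347, 0.346, -0.616]
ft_force: [-0.5, 0.1, 1.1]
gripper_width: 0.0411
```

Emit:
arm_command --moves '[{"tx": 0,"ty": 0,"tz": 0,"ax": 0,"ay": 0,"az": 0,"gripper": 0.2},{"tx": 0,"ty": 0,"tz": 0,"ax": 0,"ay": 0,"az": 0,"gripper": 0.6},{"tx": 0,"ty": 0,"tz": 0,"ax": 0,"ay": 0,"az": 0,"gripper": 0.8},{"tx": 0,"ty": 0,"tz": 0,"ax": 0,"ay": 0,"az": 0,"gripper": 0.8},{"tx": 0,"ty": 0,"tz": 0,"ax": 0,"ay": 0,"az": 0,"gripper": 0.8}]'

```text
time: 10.5
eef_pos: [0.6625, 0.2004, 0.2464]
eef_rot: [-0.616, 0.346, -0.346, 0.616]
ft_force: [-0.6, 0.2, -0.2]
gripper_width: 0.083
```

```bash
python3 st.py .6627 .2002 .36;python3 - <<'E'
from h import *
from plant import *
d=snapshot("scene");cv2.imwrite(f"pics/p3.png",cv2.resize(d["image"][40:300,300:480,::-1],None,fx=2.2,fy=2.2))
E
```

```text
t 10.5 p [0.6625 0.2004 0.2464] jaw -58.68 tilt [0. 0.] w 0.083 F [-0.6  0.2 -0.2] q [0.29 0.43 1.44 0.   1.27 1.32]
shift cm [  0.03 -11.36   0.  ]
```

View pics/p3.png

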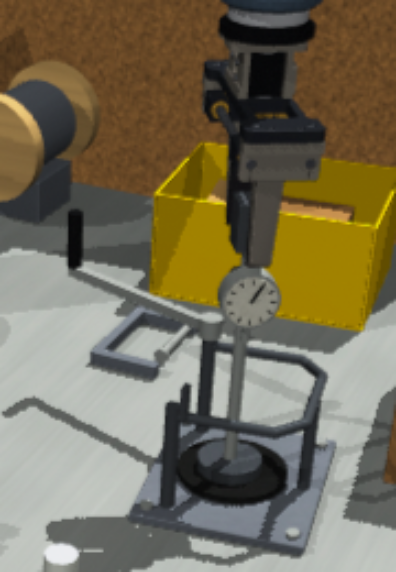

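Emit:
arm_command --moves '[{"tx": 0,"ty": -2,"tz": 0,"ax": 0,"ay": 0,"az": 0,"gripper": 0.8},{"tx": 0,"ty": -4,"tz": 0,"ax": 0,"ay": 0,"az": 0,"gripper": 0.8},{"tx": 0,"ty": -4,"tz": 0,"ax": 0,"ay": 0,"az": 0,"gripper": 0.8},{"tx": 0,"ty": -3,"tz": 0,"ax": 0,"ay": 0,"az": 0,"gripper": 0.8},{"tx": -1.8,"ty": 0,"tz": -1,"ax": 0,"ay": 0,"az": 0,"gripper": 0.1}]'

```text
time: 11.18
eef_pos: [0.6459, 0.2107, 0.3804]
eef_rot: [-0.615, 0.345, -0.348, 0.618]
ft_force: [0.0, 1.3, 0.4]
gripper_width: 0.0746
```

Emit:
arm_command --moves '[{"tx": -4,"ty": 0,"tz": -2.4,"ax": 0,"ay": 0,"az": 0,"gripper": 0.1},{"tx": -4,"ty": 0,"tz": -2.4,"ax": 0,"ay": 0,"az": 0,"gripper": 0.1},{"tx": -4,"ty": 0,"tz": -2.4,"ax": 0,"ay": 0,"az": 0,"gripper": 0.1},{"tx": -4,"ty": 0,"tz": -2.4,"ax": 0,"ay": 0,"az": 0,"gripper": 0.1},{"tx": -4,"ty": 0,"tz": -2.2,"ax": 0,"ay": 0,"az": 0,"gripper": 0.1}]'

```text
time: 11.8
eef_pos: [0.4371, 0.3205, 0.3759]
eef_rot: [0.617, -0.347, 0.346, -0.616]
ft_force: [0.1, 0.1, 0.4]
gripper_width: 0.0506
```

Emit:
arm_command --moves '[{"tx": 0,"ty": 0,"tz": 0,"ax": 0,"ay": 10,"az": 0,"gripper": 0.1},{"tx": 0,"ty": 0,"tz": 0,"ax": 0,"ay": 10,"az": 0,"gripper": 0.1},{"tx": 0,"ty": 0,"tz": 0,"ax": 0,"ay": 10,"az": 0,"gripper": 0.1},{"tx": 0,"ty": 0,"tz": 0,"ax": 0,"ay": 10,"az": 0,"gripper": 0.1},{"tx": 0,"ty": 0,"tz": 0,"ax": 0,"ay": 9.3,"az": 0,"gripper": 0.1}]'

```text
time: 12.42
eef_pos: [0.4385, 0.3201, 0.3758]
eef_rot: [-0.415, 0.573, -0.573, 0.414]
ft_force: [0.2, -0.1, 0.9]
gripper_width: 0.0505
```

```bash
python3 st.py .44 .320 .146 -108;python3 - <<'E'
from h import *
from plant import *
d=snapshot("scene");cv2.imwrite(f"pics/k1.png",cv2.resize(d["image"][20:300,240:480,::-1],None,fx=2.1,fy=2.1))
E
```

```text
t 12.43 p [0.4385 0.3201 0.3758] jaw -108.27 tilt [-0.001  -0.0004] w 0.0505 F [ 0.2 -0.1  0.9] q [0.63 0.11 1.6  0.   1.44 2.52]
shift cm [-0.06 22.98  0.17]
ay -0.27018302613214473
```

View pics/k1.png

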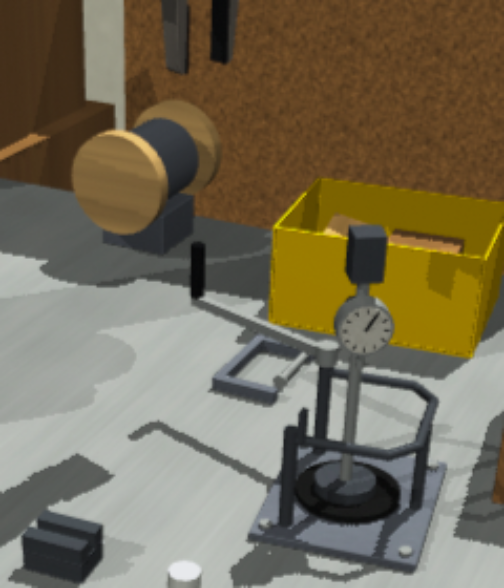

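The stand is upright and free on the pad at (345,480). The open fingers at (175..221, 60) straddle the handle (198,270). I'll descend.

Emit:
arm_command --moves '[{"tx": 0,"ty": 3.4,"tz": 0.15,"ax": 0,"ay": 0,"az": 0,"gripper": 0.1},{"tx": 0,"ty": 4,"tz": 0,"ax": 0,"ay": 0,"az": 0,"gripper": 0.1},{"tx": 0,"ty": 4,"tz": 0,"ax": 0,"ay": 0,"az": 0,"gripper": 0.1},{"tx": 0,"ty": 3,"tz": 0,"ax": 0,"ay": 0,"az": 0,"gripper": 0.1},{"tx": 0,"ty": 1,"tz": 0,"ax": 0,"ay": 0,"az": 0,"gripper": 0.1}]'

```text
time: 13.1
eef_pos: [0.4395, 0.319, 0.2205]
eef_rot: [-0.418, 0.572, -0.571, 0.415]
ft_force: [0.5, 0.4, 1.0]
gripper_width: 0.0503
```

```bash
python3 st.py .44 .320 .150 -108;python3 - <<'E'
from h import *
from plant import *
d=snapshot("scene");cv2.imwrite(f"pics/k2.png",cv2.resize(d["image"][70:230,280:440,::-1],None,fx=3.5,fy=3.5))
E
```

```text
t 13.1 p [0.4395 0.319  0.2205] jaw -107.85 tilt [-0.003 -0.002] w 0.0503 F [0.5 0.4 1. ] q [0.62 0.22 1.8  0.   1.12 2.51]
shift cm [-0.14  7.05  0.03]
ay 0.1528072598443373
```

View pics/k2.png

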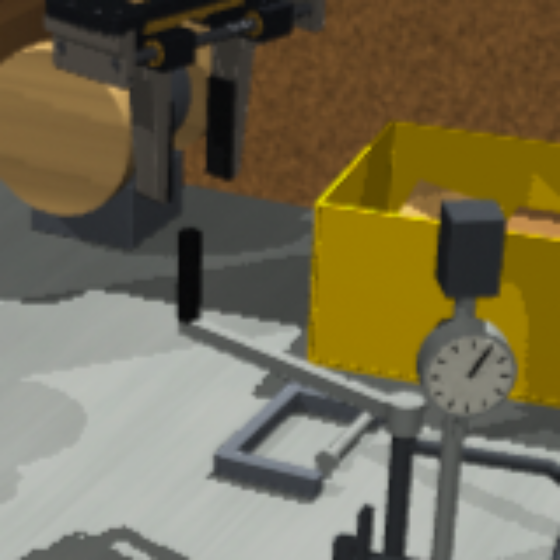

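Fingers (150 and 222, tips near row 190) straddle the handle (190,235), so I can go down.

Emit:
arm_command --moves '[{"tx": 0,"ty": 2,"tz": 0,"ax": 0,"ay": 0,"az": 0,"gripper": 0.1},{"tx": 0,"ty": 2,"tz": 0,"ax": 0,"ay": 0,"az": 0,"gripper": 0.1},{"tx": 0,"ty": 1.6,"tz": 0,"ax": 0,"ay": 0,"az": 0,"gripper": 0.1},{"tx": 0,"ty": 1.1,"tz": 0,"ax": 0,"ay": 0,"az": 0,"gripper": 0.1},{"tx": 0,"ty": 0,"tz": 0,"ax": 0,"ay": 0,"az": 0,"gripper": -0.3}]'

```text
time: 13.78
eef_pos: [0.441, 0.3195, 0.155]
eef_rot: [-0.416, 0.572, -0.572, 0.415]
ft_force: [-0.3, -0.2, 0.2]
gripper_width: 0.0427
```

```bash
python3 st.py .44 .320 .150 -108;python3 - <<'E'
from h import *
from plant import *
d=snapshot("scene");cv2.imwrite(f"pics/k3.png",cv2.resize(d["image"][70:230,280:440,::-1],None,fx=3.5,fy=3.5))
E
```

```text
t 13.78 p [0.441  0.3195 0.155 ] jaw -107.96 tilt [-0.0008 -0.0005] w 0.0427 F [-0.3 -0.2  0.2] q [0.62 0.3  1.86 0.   0.98 2.51]
shift cm [-0.01  0.5  -0.11]
ay 0.03536400990975608
```

View pics/k3.png

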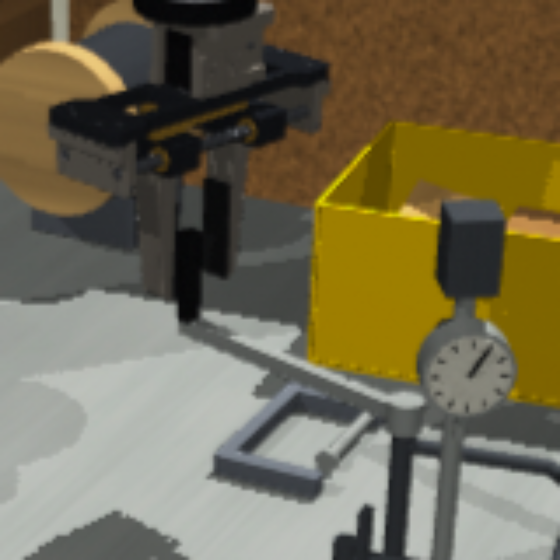

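Emit:
arm_command --moves '[{"tx": 0,"ty": 0.2,"tz": 0,"ax": 0,"ay": 0,"az": 0,"gripper": -0.35},{"tx": 0.95,"ty": 0,"tz": 0.03,"ax": 0,"ay": -3,"az": 0,"gripper": -0.35},{"tx": 1.4,"ty": 0,"tz": 0.06,"ax": 0,"ay": -4.5,"az": 0,"gripper": -0.35},{"tx": 1.88,"ty": 0,"tz": 0.1,"ax": 0,"ay": -6,"az": 0,"gripper": -0.35},{"tx": 1.88,"ty": 0,"tz": 0.1,"ax": 0,"ay": -6,"az": 0,"gripper": -0.35}]'

```text
time: 14.45
eef_pos: [0.4329, 0.2592, 0.1539]
eef_rot: [-0.507, 0.492, -0.492, 0.508]
ft_force: [-0.4, 0.8, 1.2]
gripper_width: 0.0301
```

```bash
cat > bar.py <<'E'
import numpy as np
from plant import *
from scipy.spatial.transform import Rotation as Ro
s=observe();R=Ro.from_quat(s["eef_rot"]).as_matrix();p=s["eef_pos"];H=np.array([.6098,.2642])
d=p[:2]-H;phi=np.degrees(np.arctan2(d[1],d[0]))%360;j=np.degrees(np.arctan2(R[1,0],R[0,0]))
print("r",np.hypot(*d).round(4),"phi",phi.round(1),"keeper if centred deg",(278.2-phi).round(1),"jaw-tangent",((j-phi-90+180)%360-180).round(2))
E
python3 bar.py; python3 st.py
```

```text
r 0.177 phi 181.6 keeper if centred deg 96.6 jaw-tangent 0.12
t 14.45 p [0.4329 0.2592 0.1539] jaw -88.26 tilt [0.001  0.0007] w 0.0301 F [-0.4  0.8  1.2] q [0.54 0.24 1.95 0.   0.96 2.08]
```

Emit:
arm_command --moves '[{"tx": 1.88,"ty": 0,"tz": 0,"ax": 0,"ay": -6,"az": 0,"gripper": -0.35},{"tx": 1.88,"ty": 0,"tz": 0,"ax": 0,"ay": -6,"az": 0,"gripper": -0.35},{"tx": 1.88,"ty": 0,"tz": 0.1,"ax": 0,"ay": -6,"az": 0,"gripper": -0.35},{"tx": 1.88,"ty": 0,"tz": 0.1,"ax": 0,"ay": -6,"az": 0,"gripper": -0.35},{"tx": 1.88,"ty": 0,"tz": 0.1,"ax": 0,"ay": -6,"az": 0,"gripper": -0.35}]'

```text
time: 15.08
eef_pos: [0.4577, 0.1696, 0.154]
eef_rot: [-0.617, 0.344, -0.345, 0.618]
ft_force: [0.2, 0.3, 0.8]
gripper_width: 0.0298
```

```bash
python3 bar.py; python3 st.py;python3 - <<'E'
from h import *
from plant import *
d=snapshot("scene");cv2.imwrite(f"pics/b1.png",cv2.resize(d["image"][40:300,240:480,::-1],None,fx=2.2,fy=2.2))
E
```

```text
r 0.1791 phi 211.9 keeper if centred deg 66.3 jaw-tangent -0.16
t 15.07 p [0.4577 0.1696 0.154 ] jaw -58.28 tilt [0.0009 0.0005] w 0.0298 F [0.2 0.3 0.8] q [0.35 0.21 1.98 0.   0.95 1.37]
```

View pics/b1.png

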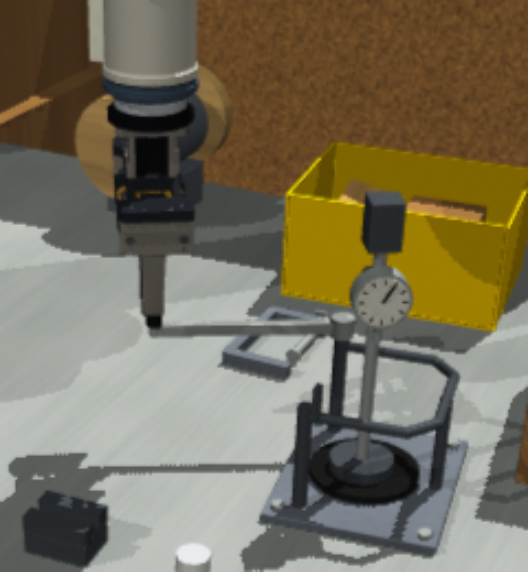

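The bar follows: the handle is between the fingers at (153,320) and the bar points towards the robot. The stand is unmoved. I'll continue the arc.

Emit:
arm_command --moves '[{"tx": 1.88,"ty": 0,"tz": 0.1,"ax": 0,"ay": -6,"az": 0,"gripper": -0.35},{"tx": 1.88,"ty": 0,"tz": 0.1,"ax": 0,"ay": -6,"az": 0,"gripper": -0.35},{"tx": 1.88,"ty": 0,"tz": 0.1,"ax": 0,"ay": -6,"az": 0,"gripper": -0.35},{"tx": 1.88,"ty": 0,"tz": 0.1,"ax": 0,"ay": -6,"az": 0,"gripper": -0.35},{"tx": 1.88,"ty": 0,"tz": 0.1,"ax": 0,"ay": -6,"az": 0,"gripper": -0.35}]'

```text
time: 15.75
eef_pos: [0.5253, 0.1059, 0.1538]
eef_rot: [-0.685, 0.173, -0.174, 0.686]
ft_force: [-0.4, 0.2, -0.6]
gripper_width: 0.0297
```

```bash
python3 bar.py; python3 st.py;python3 - <<'E'
from h import *
from plant import *
d=snapshot("scene");cv2.imwrite(f"pics/b2.png",cv2.resize(d["image"][40:300,240:480,::-1],None,fx=2.2,fy=2.2))
E
```

```text
r 0.1794 phi 241.9 keeper if centred deg 36.3 jaw-tangent -0.29
t 15.75 p [0.5253 0.1059 0.1538] jaw -28.4 tilt [0.0004 0.0002] w 0.0297 F [-0.4  0.2 -0.6] q [0.2  0.28 1.88 0.   0.97 0.69]
```

View pics/b2.png

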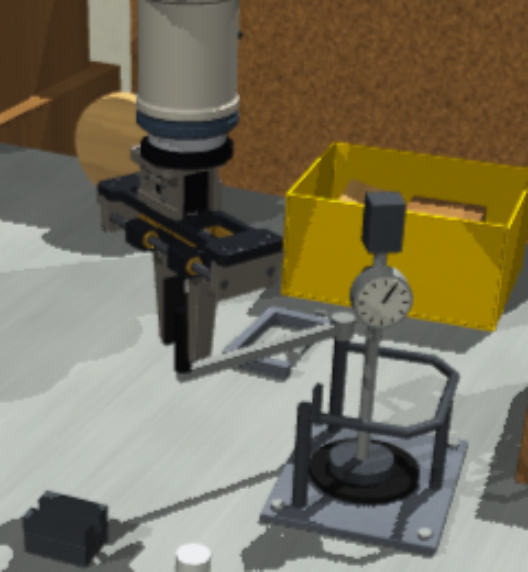

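Emit:
arm_command --moves '[{"tx": 1.88,"ty": 0,"tz": 0.1,"ax": 0,"ay": -6,"az": 0,"gripper": -0.35},{"tx": 1.88,"ty": 0,"tz": 0.1,"ax": 0,"ay": -6,"az": 0,"gripper": -0.35},{"tx": 1.88,"ty": 0,"tz": 0.1,"ax": 0,"ay": -6,"az": 0,"gripper": -0.35},{"tx": 1.88,"ty": 0,"tz": 0.1,"ax": 0,"ay": -6,"az": 0,"gripper": -0.35},{"tx": 1.26,"ty": 0,"tz": 0.05,"ax": 0,"ay": -4,"az": 0,"gripper": -0.35}]'

```text
time: 16.42
eef_pos: [0.6096, 0.0847, 0.1536]
eef_rot: [-0.707, 0.003, -0.003, 0.707]
ft_force: [-1.6, 1.3, 0.6]
gripper_width: 0.0297
```

```bash
python3 bar.py; python3 st.py;python3 - <<'E'
from h import *
from plant import *
d=snapshot("scene");cv2.imwrite(f"pics/b3.png",cv2.resize(d["image"][40:300,240:480,::-1],None,fx=2.2,fy=2.2))
E
```

```text
r 0.1795 phi 269.9 keeper if centred deg 8.3 jaw-tangent -0.46
t 16.43 p [0.6096 0.0847 0.1536] jaw -0.52 tilt [0.0002 0.0001] w 0.0297 F [-1.6  1.3  0.6] q [0.14 0.4  1.71 0.   1.03 0.14]
```

View pics/b3.png

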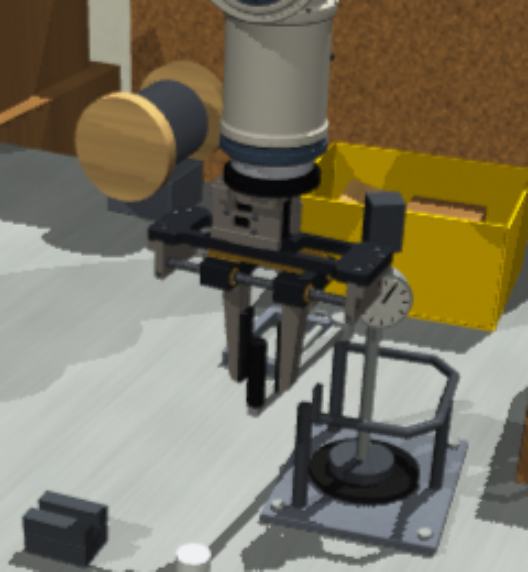

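Emit:
arm_command --moves '[{"tx": 1.26,"ty": 0,"tz": 0.05,"ax": 0,"ay": -4,"az": 0,"gripper": -0.35},{"tx": 0.95,"ty": 0,"tz": 0.03,"ax": 0,"ay": -3,"az": 0,"gripper": -0.35},{"tx": 0.4,"ty": 0,"tz": 0,"ax": 0,"ay": -1,"az": 0,"gripper": -0.35},{"tx": 0.2,"ty": 0,"tz": 0,"ax": 0,"ay": 0,"az": 0,"gripper": -0.35},{"tx": 0,"ty": 0,"tz": 0,"ax": 0,"ay": 0,"az": 0,"gripper": -0.35}]'

```text
time: 17.1
eef_pos: [0.637, 0.0865, 0.1535]
eef_rot: [-0.706, -0.046, 0.046, 0.706]
ft_force: [0.0, -0.4, 0.1]
gripper_width: 0.03
```

```bash
python3 bar.py; python3 st.py
```

```text
r 0.1798 phi 278.7 keeper if centred deg -0.5 jaw-tangent -1.25
t 17.1 p [0.637  0.0865 0.1535] jaw 7.44 tilt [0.0001 0.0001] w 0.03 F [ 0.  -0.4  0.1] q [0.13 0.44 1.65 0.   1.05 0.  ]
```

Emit:
arm_command --moves '[{"tx": 0.2,"ty": 0,"tz": 0,"ax": 0,"ay": 0,"az": 0,"gripper": -0.35},{"tx": 0.2,"ty": 0,"tz": 0,"ax": 0,"ay": 0,"az": 0,"gripper": -0.35},{"tx": 0.1,"ty": 0,"tz": 0,"ax": 0,"ay": 0,"az": 0,"gripper": -0.35},{"tx": 0,"ty": 0,"tz": 0,"ax": 0,"ay": 0,"az": 0,"gripper": -0.35},{"tx": 0,"ty": 0,"tz": 0,"ax": 0,"ay": 0,"az": 0,"gripper": -0.35}]'

```text
time: 17.73
eef_pos: [0.6421, 0.087, 0.1534]
eef_rot: [-0.706, -0.046, 0.046, 0.706]
ft_force: [-0.2, 0.8, 0.4]
gripper_width: 0.03
```

```bash
python3 bar.py; python3 st.py;python3 - <<'E'
from h import *
from plant import *
d=snapshot("scene");cv2.imwrite(f"pics/b4.png",cv2.resize(d["image"][100:300,280:480,::-1],None,fx=2.9,fy=2.9))
E
```

```text
r 0.1801 phi 280.3 keeper if centred deg -2.1 jaw-tangent -2.83
t 17.73 p [0.6421 0.087  0.1534] jaw 7.51 tilt [0.     0.0001] w 0.03 F [-0.2  0.8  0.4] q [0.13 0.45 1.64 0.   1.06 0.  ]
```

View pics/b4.png

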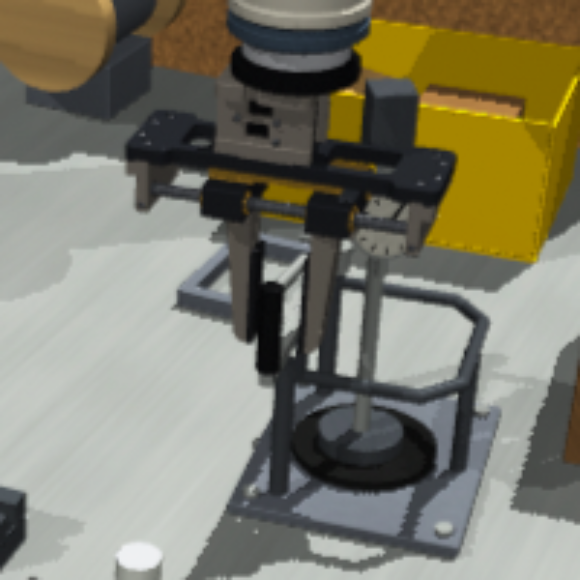

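Emit:
arm_command --moves '[{"tx": 0.1,"ty": 0,"tz": 0,"ax": 0,"ay": 0,"az": 0,"gripper": -0.35},{"tx": 0.1,"ty": 0,"tz": 0,"ax": 0,"ay": 0,"az": 0,"gripper": -0.35},{"tx": 0.1,"ty": 0,"tz": 0,"ax": 0,"ay": 0,"az": 0,"gripper": -0.35},{"tx": 0,"ty": 0,"tz": 0,"ax": 0,"ay": 0,"az": 0,"gripper": -0.35},{"tx": 0,"ty": 0,"tz": 0,"ax": 0,"ay": 0,"az": 0,"gripper": -0.35}]'

```text
time: 18.4
eef_pos: [0.6452, 0.0874, 0.1534]
eef_rot: [-0.706, -0.046, 0.046, 0.706]
ft_force: [0.3, -0.5, 0.4]
gripper_width: 0.0301
```

```bash
python3 bar.py; python3 st.py
```

```text
r 0.1803 phi 281.3 keeper if centred deg -3.1 jaw-tangent -3.79
t 18.4 p [0.6452 0.0874 0.1534] jaw 7.52 tilt [0.0001 0.    ] w 0.0301 F [ 0.3 -0.5  0.4] q [0.13 0.45 1.63 0.   1.06 0.  ]
```

Emit:
arm_command --moves '[{"tx": 0.1,"ty": 0,"tz": 0,"ax": 0,"ay": 0,"az": 0,"gripper": -0.35},{"tx": 0.1,"ty": 0,"tz": 0,"ax": 0,"ay": 0,"az": 0,"gripper": -0.35},{"tx": 0,"ty": 0,"tz": 0,"ax": 0,"ay": 0,"az": 0,"gripper": -0.35},{"tx": 0,"ty": 0,"tz": 0,"ax": 0,"ay": 0,"az": 0,"gripper": -0.35},{"tx": 0,"ty": 0,"tz": 0,"ax": 0,"ay": 0,"az": 0,"gripper": -0.35}]'

```text
time: 19.02
eef_pos: [0.6458, 0.0875, 0.1533]
eef_rot: [0.706, 0.045, -0.047, -0.706]
ft_force: [-5.4, -0.4, 3.8]
gripper_width: 0.03
```

```bash
python3 bar.py; python3 st.py;python3 - <<'E'
from h import *
from plant import *
d=snapshot("scene");cv2.imwrite(f"pics/b5.png",cv2.resize(d["image"][100:300,280:480,::-1],None,fx=2.9,fy=2.9))
E
```

```text
r 0.1804 phi 281.5 keeper if centred deg -3.3 jaw-tangent -3.99
t 19.02 p [0.6458 0.0875 0.1533] jaw 7.52 tilt [-0.0027 -0.0004] w 0.03 F [-5.4 -0.4  3.8] q [0.13 0.45 1.62 0.   1.07 0.  ]
```

View pics/b5.png

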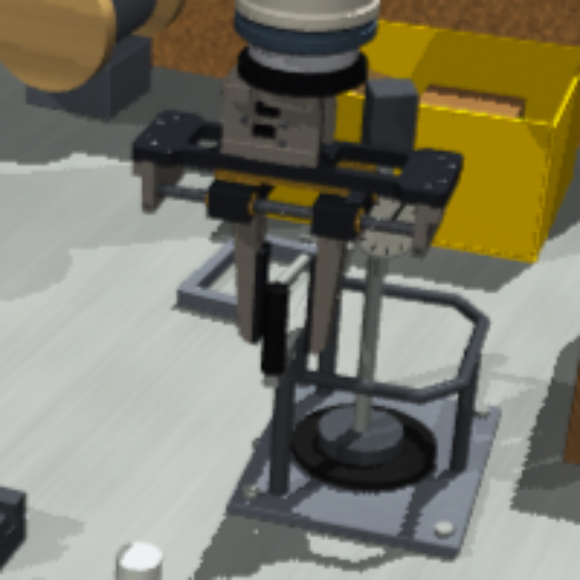

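Emit:
arm_command --moves '[{"tx": 0.1,"ty": 0,"tz": 0,"ax": 0,"ay": 0,"az": 0,"gripper": -0.35},{"tx": 0,"ty": 0,"tz": 0,"ax": 0,"ay": 0,"az": 0,"gripper": -0.35},{"tx": 0,"ty": 0,"tz": 0,"ax": 0,"ay": 0,"az": 0,"gripper": -0.35},{"tx": -0.15,"ty": 0,"tz": 0,"ax": 0,"ay": 0,"az": 0,"gripper": -0.35},{"tx": -0.15,"ty": 0,"tz": 0,"ax": 0,"ay": 0,"az": 0,"gripper": -0.35}]'

```text
time: 19.7
eef_pos: [0.6454, 0.0874, 0.1535]
eef_rot: [-0.706, -0.047, 0.046, 0.706]
ft_force: [0.9, 0.4, 0.4]
gripper_width: 0.0297
```

```bash
python3 bar.py; python3 st.py
```

```text
r 0.1803 phi 281.4 keeper if centred deg -3.2 jaw-tangent -3.88
t 19.7 p [0.6454 0.0874 0.1535] jaw 7.52 tilt [0.0009 0.0001] w 0.0297 F [0.9 0.4 0.4] q [0.13 0.45 1.63 0.   1.06 0.  ]
```

Emit:
arm_command --moves '[{"tx": -0.4,"ty": 0,"tz": 0,"ax": 0,"ay": 0,"az": 0,"gripper": -0.35},{"tx": -0.2,"ty": 0,"tz": 0,"ax": 0,"ay": 0,"az": 0,"gripper": -0.35},{"tx": 0,"ty": 0,"tz": 0,"ax": 0,"ay": 0,"az": 0,"gripper": -0.35},{"tx": 0,"ty": -1,"tz": 0,"ax": 0,"ay": 0,"az": 0,"gripper": -0.35},{"tx": 0,"ty": -2.5,"tz": 0,"ax": 0,"ay": 0,"az": 0,"gripper": -0.35}]'

```text
time: 20.32
eef_pos: [0.6386, 0.0865, 0.1882]
eef_rot: [0.706, 0.046, -0.047, -0.706]
ft_force: [-0.4, -0.1, 0.1]
gripper_width: 0.03
```

Emit:
arm_command --moves '[{"tx": 0,"ty": -3,"tz": 0,"ax": 0,"ay": 0,"az": 0,"gripper": -0.35},{"tx": 0,"ty": -4,"tz": 0,"ax": 0,"ay": 0,"az": 0,"gripper": -0.35},{"tx": -2,"ty": -4,"tz": -3,"ax": 0,"ay": 0,"az": 0,"gripper": -0.35},{"tx": -2,"ty": -2,"tz": -4,"ax": 0,"ay": 0,"az": 0,"gripper": -0.35},{"tx": -2,"ty": 0,"tz": -4,"ax": 0,"ay": 0,"az": 0,"gripper": -0.35}]'

```text
time: 20.95
eef_pos: [0.5947, -0.0313, 0.3215]
eef_rot: [0.706, 0.048, -0.045, -0.705]
ft_force: [0.4, -0.6, 0.1]
gripper_width: 0.0297
```

Emit:
arm_command --moves '[{"tx": -3,"ty": 0,"tz": -4,"ax": 0,"ay": 0,"az": 0,"gripper": -0.35},{"tx": -3,"ty": 0,"tz": -4,"ax": 0,"ay": 0,"az": 0,"gripper": -0.35},{"tx": -3,"ty": 0,"tz": -4,"ax": 0,"ay": 0,"az": 0,"gripper": -0.35},{"tx": -1,"ty": 0,"tz": -1,"ax": 0,"ay": 0,"az": 0,"gripper": -0.35},{"tx": 0,"ty": 0,"tz": 0,"ax": 0,"ay": 0,"az": 0,"gripper": -0.35}]'

```text
time: 21.58
eef_pos: [0.5119, -0.1726, 0.319]
eef_rot: [-0.706, -0.046, 0.045, 0.706]
ft_force: [-0.4, 0.7, -0.4]
gripper_width: 0.0303
```

```bash
python3 st.py;python3 - <<'E'
from h import *
from plant import *
for n in("scene","top"):
    d=snapshot(n);cv2.imwrite(f"pics/f_{n}.png",d["image"][:,:,::-1]);np.savez(f"f_{n}.npz",**d)
    c=d["image"][140:300,340:480,::-1] if n=="scene" else d["image"][130:280,120:290,::-1]
    cv2.imwrite(f"pics/fc_{n}.png",cv2.resize(c,None,fx=3.7,fy=3.7,interpolation=2))
E
```

```text
t 21.57 p [ 0.5119 -0.1726  0.319 ] jaw 7.43 tilt [0.001  0.0001] w 0.0303 F [-0.4  0.7 -0.4] q [-0.33  0.13  1.69  0.    1.32 -0.46]
```

View pics/fc_scene.png

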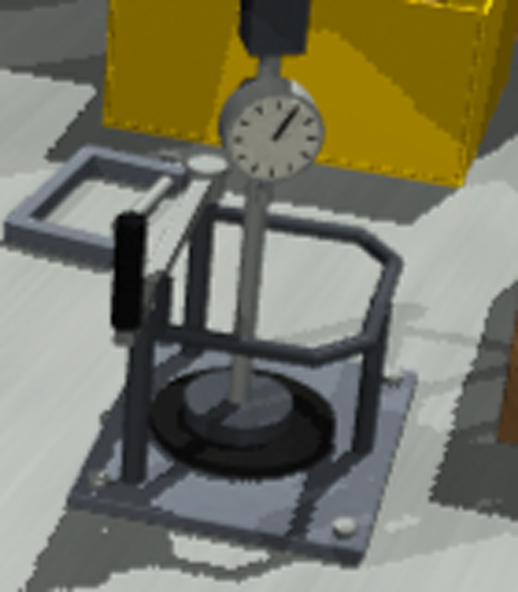

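View pics/fc_top.png

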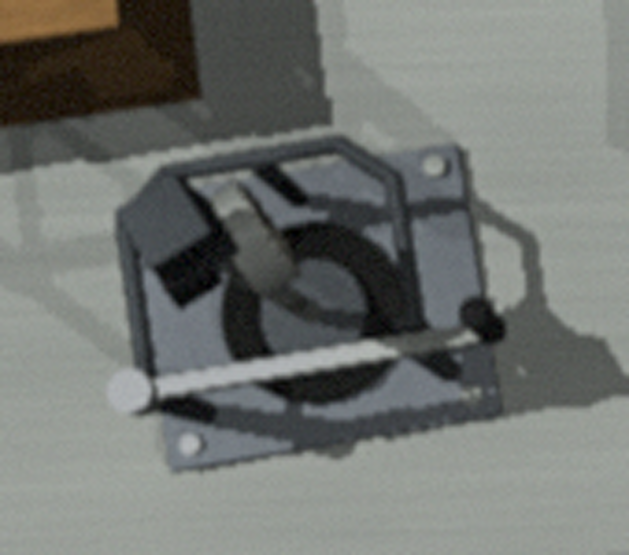

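View pics/f_scene.png

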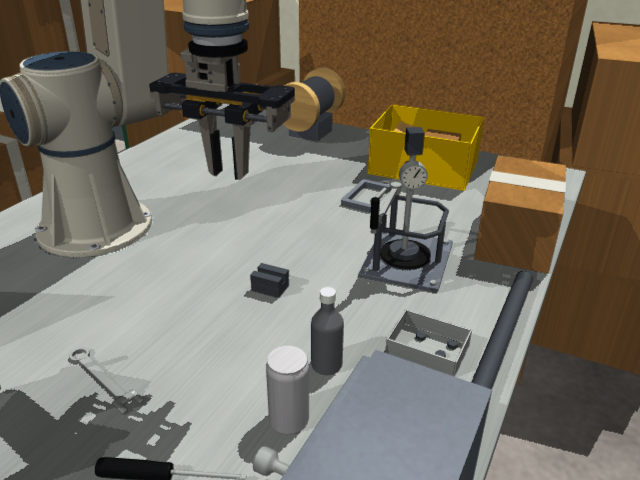

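Run:
```python
from h import *
T=dict(np.load("f_top.npz"));S=dict(np.load("f_scene.npz"));T0=dict(np.load("top0.npz"));S0=dict(np.load("scene0.npz"))
H=np.array([.6098,.2642])
t=lambda x,y,z:ray(T,(120+x/3.7-.4,130+y/3.7-.4),z)[:2]
s=lambda x,y,z:ray(S,(340+x/3.7-.4,140+y/3.7-.4),z)[:2]
a,b=t(160,383,.131),t(440,338,.131);d=b-a;print("bar dir",np.degrees(np.arctan2(d[1],d[0]))%360)
for k in(s(131,216,.19),s(126,332,.131),t(480,315,.19)):
    d=k-H;print(k.round(4),np.hypot(*d).round(4),np.degrees(np.arctan2(d[1],d[0]))%360)
print("foot top",t(313,305,.030), s(240,400,.030),"head",t(175,225,.288))
# bystanders: change between first and last pictures
for n,A,B in(("scene",S0,S),("top",T0,T)):
    D=np.abs(A["image"].astype(int)-B["image"]).max(2)
    R={"scene":dict(v=(250,298,248,290),bot=(290,375,309,345),can=(345,432,266,310)),"top":dict(v=(289,323,299,333),bot=(190,225,362,395),can=(184,224,420,468))}[n]
    for k,(y0,y1,x0,x1) in R.items():print(n,k,D[y0:y1,x0:x1].mean().round(1),(D[y0:y1,x0:x1]>40).sum())
```

```text
bar dir 277.8049498677484
[0.6366 0.092 ] 0.1742 278.85125247490765
[0.6418 0.0815] 0.1855 279.9418927379584
[0.6358 0.0852] 0.1809 278.2724564368315
foot top [0.66731251 0.19978292] [0.66511587 0.20229997] head [0.66128496 0.19505529]
scene v 1.3 0
scene bot 6.6 63
scene can 2.6 0
top v 5.2 0
top bot 5.7 0
top can 30.3 489
```

View pics/f_top.png

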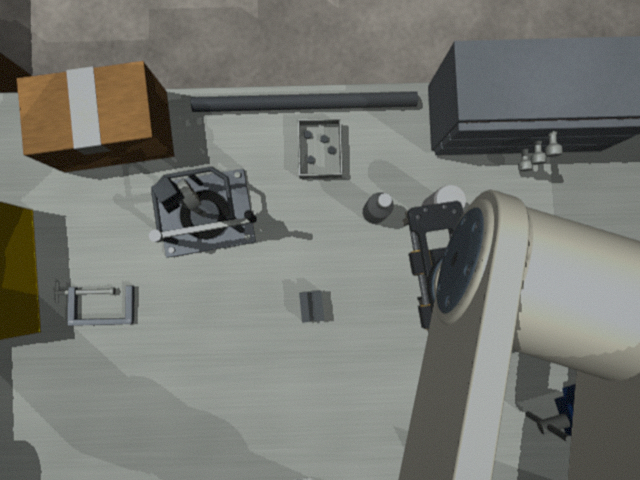

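In the top view the arm hides part of the can at (450,195), which explains that difference. The bottle (380,208) and V-block (315,305) are where they were. The bar is shut across the front from (155,236) to (250,216), and the stand is on the pad. I'm handing in.

```bash
python3 -c "
from plant import *
print(job_done())"
```

```text
the job is handed in; nothing more can be done
None
```

The job is handed in at about 21.7 s of the 64 s. The dial-gauge stand is upright on the rack's pad and the keeper bar is shut across its front.

**What I did:** I gripped the stand by its head from above and carried it over the V-block. I brought it in between the posts at a foot height of about 90 mm, set it on the pad and let go. I then put the open fingers around the bar's handle and pushed it round its arc until it met the end stop, which the wrist felt as about 5 N. I pushed 1 mm further, backed off and moved the arm clear.

**Last checks:**
- **Stand:** the foot is about 2–3 mm from the pad's centre, against 22 mm to spare, and the column looks upright in both views.
- **Bar:** the top view puts it at 277.8–278.3° in the world frame, against 278.2° expected when shut. The scene view reads 278.9–279.9°, but those handle points were picked less exactly. The contact with the stop supports it being fully shut.
- **Bystanders:** the bottle, V-block and can look unmoved in the scene view. In the top view the can's patch did differ from the first picture, because the arm covers part of it there, so the can was checked in the scene view only. The scene view's bottle patch has a small difference (63 pixels) that I did not trace; the top view shows no change there.
- **Force:** the largest push I saw in the readings was about 12 N, while setting the stand down.

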